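Draw out the sound-post tray

TASK

The walnut box of spruce sound posts lies in one of the two trays of the low pine cabinet: push the glass door by its upright pull strip with a fingertip, all the way across, until it stands in front of the other tray. Then hook a fingertip behind the front lip of the tray with the sound posts and draw it out all the way to its stop. Nothing needs grasping: lift nothing, and leave the other tray shut and the other things where they lie.

Things in the scene. Friction and masses are not known exactly. Their poses are not given: they have to be found in the camera images.
- cabinet: Fixed low pine cabinet (sizes in mm), 400 wide (y), 240 deep, 102 high at the back. Origin under its centre; x from the front (robot side) to the back, y to the left as seen from the robot, z up. Base sill to x=-150. Bays left (y=+97) and right (y=-97), one tray each, open on top up to x=+65; behind that a roof 102 high. Front side walls (y=+-194) and middle wall (y=0): 60 high.
- door (a joint): Framed glass door, 190 wide, upright before the trays, its plane at cabinet x=-136, 8 thick, 13 to 93 above the bench. Value in m along cabinet y: 0 middle, hindering both trays; +0.095 (stop) fully left, right tray free; -0.095 (stop) fully right, left tray free. Starts near the middle, needs 1 to 3 N, stays where left. A tray behind it strikes it after 16 mm.
- door_pull (a point): Top of the outer edge of the door's pull, an upright pine strip at the middle of the door: 10 thick (cabinet y), standing 29 out from the frame towards the robot, 13 to 93 above the bench. The point is at cabinet x=-169, 93 above the bench, mid-thickness; it moves with the door. A fingertip may push on either side, anywhere in its height.
- tray_left (a joint): Left tray, slides out towards the cabinet's -x. Value in m: 0 = shut (start), 0.11 = fully out at its stop. Needs 2 to 5 N (a slide with friction and some damping) and stays where it is left.
- tray_right (a joint): Right tray, the same: 0 = shut (start), 0.11 = fully out at its stop.
- left_lip (a point): Middle of the top edge of the left tray's front lip, an upright board 8 thick (cabinet x), 160 wide (y), top 74 above the bench; the point is mid-thickness (cabinet x=-112 when shut) and moves with the tray. Behind it (+x) an empty finger pocket 50 long, 150 wide, floor 22 above the bench; then a cross wall (top 38 above the bench) and the place of the box or tin.
- right_lip (a point): Middle of the top edge of the right tray's front lip; otherwise as left_lip.
- posts_center (a point): Centre of the squat open walnut box full of thin spruce sound posts (round sticks 6 thick); box 100 x 110 x 34 high, loose in the left or right tray; the point is 17 above its underside. Its side (cabinet y positive: left, negative: right) tells which tray to draw. It rides out with its tray.
- tin_center (a point): Centre of a round plain metal tin with lid, 100 across and 36 high, standing loose in the other tray; leave it there.
- fingerboard: Cracked ebony fingerboard lying on the bench beside the cabinet (its left), along it, 42 x 265 x 9, long along its own y; origin at the middle of its underside. Leave it.
- peg0: Boxwood tuning peg lying on the bench before the cabinet's front right corner; 64 long (along its x), head 24 wide, 9 thick; origin under its middle. Leave it.
- peg1: Boxwood tuning peg lying on the bench before the cabinet's front right corner; 64 long (along its x), head 24 wide, 9 thick; origin under its middle. Leave it.
- peg2: Boxwood tuning peg lying on the bench in front of the cabinet, at its middle, clear of where the trays come out; 64 long (along its x), head 24 wide, 9 thick; origin under its middle. Leave it.
- reamer: Short brass peg reamer with a rosewood grip lying on the bench beside the cabinet (its right), 136 long along its x, 24 thick; origin under its middle. Leave it.
- glue_jar: Amber glass jar with a metal cap standing on the bench before the cabinet's front left corner, 56 across, 75 high; origin under its centre. Leave it.
- posts_box: The walnut box itself; origin at the middle of its underside, 17 below posts_center.

How it is judged:
By the outcome, as a careful person would: the job done as asked, in the order asked, and still so for the second after the job is handed in, with the robot touching nothing.
It also fails if it takes over 54 s, if anything falls off the work surface, if the arm or the gripper's body presses on something with over 40 N, if the wrist force passes 120 N, or if a joint passes its speed limit or range.

ROBOT

A 6-joint arm with a two-finger parallel gripper is mounted at the origin on the work surface. World frame = base frame: x ahead of the robot, y to its left, z up, the work surface at z = 0. Lengths are in m, angles in rad, forces in N, time in s.
With the tool pointing down it reaches from about 0.425 to 1.125 m from the base axis. Payload 14.9 kg.
Tool frame: the origin (TCP) lies midway between the tips of the shut fingers; the grasp point (between the pads) lies 19 mm behind it; y points along the fingers, z is the direction in which the jaws open and shut, and the axes are right-handed (so a half turn about y gives the same grasp; the last joint's range is limited). The gripper opens to 91 mm and grips with 3 to 60 N. Pads are 32 mm wide; open, the fingers measure 118 mm over their backs; the gripper's body (76 mm by 178 mm) begins 60 mm behind the grasp point.
Start: joints at [1.137, 0.379, 1.734, -0, 1.028, -0.033], TCP at [0.273, 0.645, 0.214] pointing down, gripper open.
Joint ranges: [-2.77, 2.77], [-0.74, 2.19], [0, 2.66], [-1.06, 4.2], [0.31, 2.87], [-3.08, 3.08]. Speed limits (rad/s): [1.89, 1.89, 2.39, 3.14, 3.14, 3.14].

INTERFACE

Orientations are given as a unit quaternion [w, x, y, z].
In Python, from cell import r gives the robot as it stands. The module is installed in compiled form; this text tells all that it offers.
- The arm moves only by the tool arm_command, never from a script. Its argument "series" is a list that holds one entry, the list of rows, each a list of 4 numbers: the shift along the tool's x, y, z as a fraction of full scale, then the turn about the tool's y as a fraction of full scale. In form: [[[dx, dy, dz, yaw], ...]]. A call has 1 to 5 rows; each row is the pose to reach, as a shift and turn from the pose commanded when the call began, along the tool's axes at that moment; what a row does not reach only later rows make up. Full scale, the value 1, is 0.2 m for a shift and pi/2 rad for a turn. A row lasts 1/12 s, in which the tool goes at most 41.7 mm and 7.16 degrees, less where a joint would pass 70% of its speed; a pose out of reach is approached as far as the arm can. A call with a number of a shift or a turn outside -1 to 1 is refused whole. A call with a gripper value outside its range is refused whole. "jaw" is the opening, from 0 (shut) to 1 (fully open), set as the call begins (left out, the last holds). The fingers move at their own pace and stop on an object; the grip force is fixed at half the most. Time passes only in rows, so rows that repeat a pose let the fingers close. It gives the time, the measured TCP pose, the force and the opening at its end, in the units of the state.
- r.state(): the state, without advancing time (a new reading comes with each control period).
- r.read_camera(name): name is "side" or "top"; returns a dict with "image" (384x512x3 uint8, red, green, blue), "mtx" (3x3 intrinsics, pixels), "dist" ([k1, k2, p1, p2, k3] as OpenCV has them; the pictures are not rectified), "T" (4x4, takes a point from camera to world coordinates). Camera axes: x right, y up, looking along -z (the intrinsics and any distortion apply to the point x, -y, -z); pixel columns grow to the right and rows downward; lengths in m; the calibration is good to about 2 mm. A picture is of the moment at which its call begins. There is no depth.
- r.finish_job(): hands the job in, once; it reports no verdict.
Trained networks look in a picture, given as the dict that the camera call returned (one of the last four; its "shot" number tells which), for a name from the list of things; names that differ only in an ending like _2 or _b are one class to them, and where a whole thing is asked for, a point or a joint stands for the part that bears it (a point fixed in the world has none). Each returns a list of dicts, best first, with "p" (0 to 1); they miss things now and then, are a little off and sometimes report something else, mostly with a low value. They report only what shows in the picture. A call takes as long as a camera call.
- r.silhouettes(picture, name): "mask" (384x512 bool, what is visible of it) and "box" ([left, top, right, bottom] in pixels, round what is visible of it).
- r.landmark_of(picture, name): "pixel" ([column, row] in pixels: a listed point, or the origin of a listed thing).
The state is a dict: "time": time; "joint_positions": joint angles; "qd": joint speeds; "joint_torque": joint torques, N m; "eef_pos": TCP position; "orientation": TCP orientation; "wrist_force": force on the tool from outside, world axes, zero at the start; "moment": the same for the moment, N m; "opening": opening from 0.0 (shut) to 1.0 (fully open).
Only numpy, scipy, OpenCV 4.12 (cv2) and the standard library are available. Lean on these libraries where they do the work, as an engineer would, in place of code of your own. Each camera call takes 0.05 s, during which the arm holds its last target.

## Working session

There is one attempt and no reset: what is moved stays moved. The work goes in short steps, Python scripts to look and compute and a tool call to move; the robot and the scene stay as the last step left them, time stands still between calls to the robot, and variables do not carry over. Pictures are saved under pics/ and viewed, and the job is handed in when it is done.

Besides the shell and the picture viewer there is one more tool, called after ">>>" as name(argument=value, ...), one argument or row to a line, values as JSON. arm_command: Moves the arm, as the interface text tells. Shift numbers are shares of 0.2 m and turn numbers shares of pi/2 rad, none past 1 either way. Its arguments: {"type":"object","properties":{"series":{"type":"array","items":{"type":"array","items":{"type":"array","items":{"type":"number","minimum":-1,"maximum":1}}}},"jaw":{"type":"number"}},"required":["series"]}

```bash
mkdir -p pics; cat > h.py <<'E'
import numpy as np, cv2
from cell import r
def snap(n,f):
    p=r.read_camera(n); cv2.imwrite('pics/'+f,p['image'][:,:,::-1]); return p
def ray(p,px):
    u=cv2.undistortPoints(np.array([[px]],float),np.array(p['mtx'],float),np.array(p['dist'],float))[0,0]
    T=np.array(p['T']); d=T[:3,:3]@np.array([u[0],-u[1],-1.]); return T[:3,3],d
def atz(p,px,z):
    o,d=ray(p,px); return o+d*(z-o[2])/d[2]
def proj(p,X):
    T=np.array(p['T']); c=T[:3,:3].T@(np.array(X)-T[:3,3]); c=c*[1,-1,-1]
    return cv2.projectPoints(c[None],np.zeros(3),np.zeros(3),np.array(p['mtx'],float),np.array(p['dist'],float))[0].ravel()
def tri(ps):
    A=np.zeros((3,3));b=np.zeros(3)
    for p,px in ps:
        o,d=ray(p,px);d=d/np.linalg.norm(d);M=np.eye(3)-np.outer(d,d);A+=M;b+=M@o
    return np.linalg.solve(A,b)
E
python3 - <<'E'
from h import *
s=r.state();print(s['time'],s['eef_pos'],s['orientation'],s['wrist_force'])
ps={n:snap(n,n+'0.png') for n in('top','side')}
Z=dict(cabinet=0,door_pull=.093,left_lip=.074,right_lip=.074,posts_center=None,tin_center=None,glue_jar=0,peg0=0,peg2=0,fingerboard=0,reamer=0)
for k,z in Z.items():
    L={}
    for n in ps:
        l=r.landmark_of(ps[n],k)
        for q in l[:3]:
            print(k,n,round(q['p'],2),np.round(q['pixel'],1), np.round(atz(ps[n],q['pixel'],z if z is not None else .045),4))
        if l:L[n]=l[0]['pixel']
    if len(L)==2: print('  tri',np.round(tri([(ps[n],L[n]) for n in L]),4))
E
```

```text
0.0 [0.27295837 0.64418376 0.21331122] [-0.69259677  0.69331621 -0.14083038  0.14067389] [-0.85831767  0.15102704 -0.57028574]
cabinet top 0.69 [267.6 163.2] [ 0.6914 -0.0457  0.    ]
cabinet side 0.74 [299.  203.8] [ 0.6969 -0.0656  0.    ]
cabinet side 0.74 [266.9 324.2] [ 0.462  -0.2843  0.    ]
  tri [ 0.7047 -0.0491 -0.0273]
door_pull top 0.71 [276.6 215.8] [ 0.5441 -0.0642  0.093 ]
door_pull side 0.71 [244.8 211.2] [ 0.5331 -0.0726  0.093 ]
  tri [ 0.5421 -0.0641  0.0782]
left_lip top 0.93 [225.3 192.4] [0.5982 0.0547 0.074 ]
left_lip side 0.78 [245.4 173. ] [0.5992 0.041  0.074 ]
  tri [0.6039 0.0552 0.0565]
right_lip top 0.72 [308.9 201.2] [ 0.5826 -0.1403  0.074 ]
right_lip side 0.2 [288.1 352.4] [ 0.454  -0.3642  0.074 ]
  tri [ 0.6492 -0.2434 -0.6241]
posts_center top 0.64 [310.5 202.8] [ 0.5837 -0.1487  0.045 ]
posts_center top 0.6 [227.6 147.6] [0.7163 0.0557 0.045 ]
posts_center top 0.21 [257.8 257.7] [ 0.4506 -0.025   0.045 ]
posts_center side 0.64 [282.6 164.4] [0.7121 0.0392 0.045 ]
  tri [ 0.5661 -0.1216  0.2668]
tin_center top 0.57 [307.2 150.9] [ 0.7135 -0.1413  0
[... 783 characters left out ...]
.59 [363.3 256.2] [ 0.4603 -0.2877  0.    ]
peg2 top 0.59 [382.4 255.7] [ 0.4622 -0.3362  0.    ]
peg2 top 0.49 [256.4 260.5] [ 0.4444 -0.0228  0.    ]
peg2 side 0.63 [288.2 350.5] [ 0.4713 -0.3483  0.    ]
peg2 side 0.6 [203.2 235.2] [ 0.4411 -0.0243 -0.    ]
peg2 side 0.48 [267.2 320.6] [ 0.4664 -0.2784  0.    ]
  tri [ 0.4774 -0.3246 -0.1017]
fingerboard top 0.83 [175.8 145.3] [0.7333 0.1941 0.    ]
fingerboard side 0.77 [255.7 135.7] [0.7332 0.2151 0.    ]
  tri [0.7213 0.189  0.0274]
reamer top 0.82 [383.  163.4] [ 0.7001 -0.3474  0.    ]
reamer top 0.72 [225.4 193.2] [0.61   0.0596 0.    ]
reamer side 0.87 [376.  293.1] [ 0.7004 -0.3474  0.    ]
  tri [ 7.001e-01 -3.474e-01  3.000e-04]
```

View pics/top0.png

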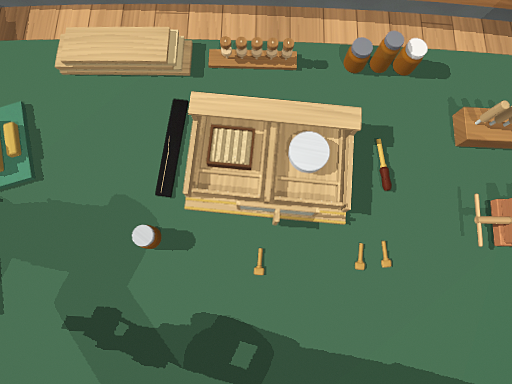

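View pics/side0.png

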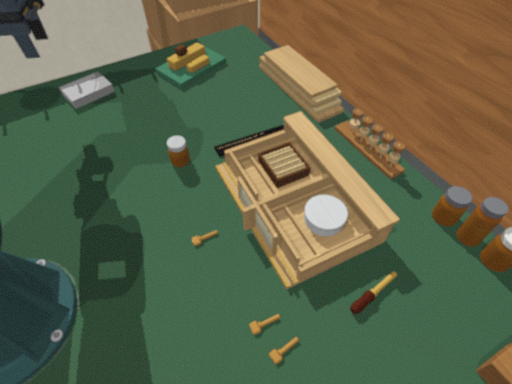

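The posts are in the left tray (top ~(232,147)) and the tin is in the right (309,152), so the door must go right. I'll zoom in to fit the cabinet pose.

```bash
python3 - <<'E'
import cv2
a=cv2.imread('pics/top0.png')[80:235,170:370]; cv2.imwrite('pics/tz.png',cv2.resize(a,None,fx=4,fy=3.87,interpolation=cv2.INTER_CUBIC)[:600,:800])
a=cv2.imread('pics/side0.png')[105:285,205:405]; cv2.imwrite('pics/sz.png',cv2.resize(a,None,fx=3.33,fy=3.33,interpolation=cv2.INTER_CUBIC))
E
```

```text
(no output)
```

View pics/tz.png

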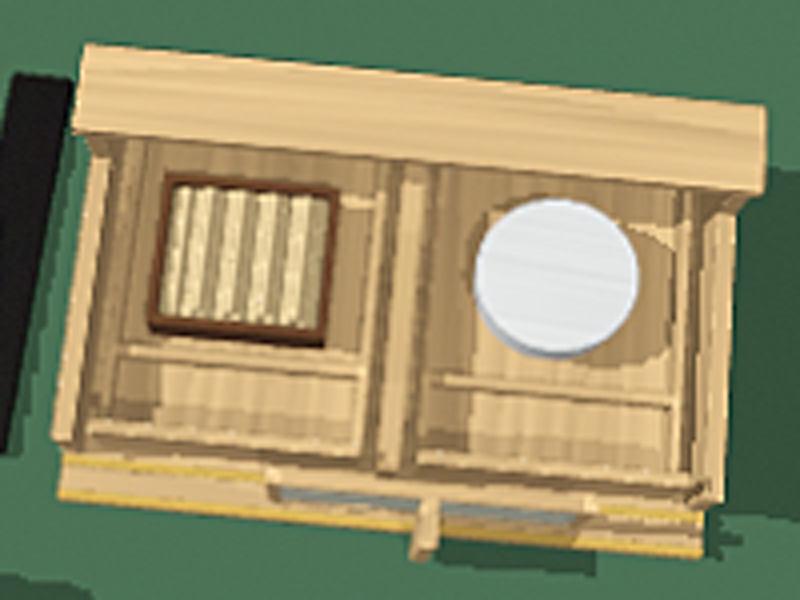

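View pics/sz.png

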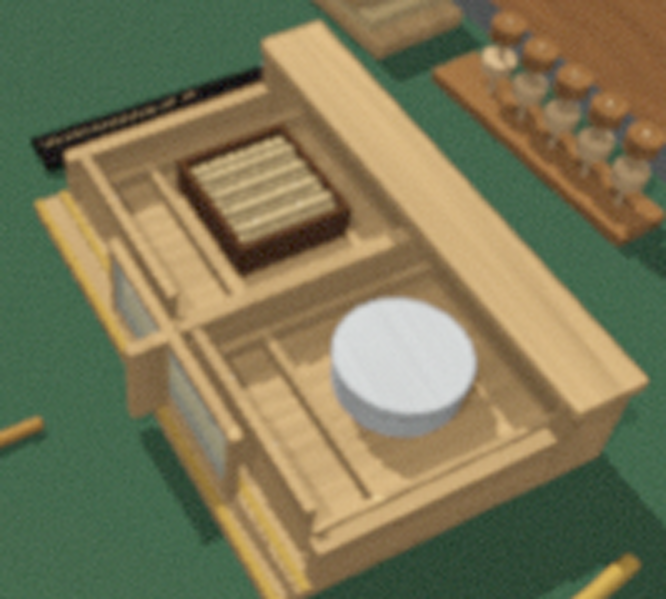

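```bash
python3 - <<'E'
from h import *
from scipy.optimize import least_squares
t=r.read_camera('top'); s=r.read_camera('side')
O=[((.12,.2,.102),(191.2,91.6),t),((.12,-.2,.102),(361.2,107.6),t),((.065,.2,.102),(188.8,114.1),t),((.065,-.2,.102),(360.8,129.6),t),
((.12,.2,.102),(301.1,111),s),((.12,-.2,.102),(398.7,219.7),s),((.065,.2,.102),(284.6,117.6),s),((.065,-.2,.102),(377.7,228.7),s),
((-.112,.097,.074),(225.3,192.4),t),((-.112,.097,.074),(245.4,173),s),((-.112,-.097,.074),(308.9,201.2),t)]
def W(q,c):
    a=q[2];return np.array([q[0]+np.cos(a)*c[0]-np.sin(a)*c[1],q[1]+np.sin(a)*c[0]+np.cos(a)*c[1],c[2]])
def res(q): return np.concatenate([proj(p,W(q,c))-np.array(u) for c,u,p in O])
f=least_squares(res,[.69,-.045,-.08],loss='soft_l1');q=f.x
print(np.round(q,4),np.degrees(q[2]));print(np.round(f.fun.reshape(-1,2),1))
np.save('q.npy',q)
for d in (-.02,-.01,0,.01,.02):
    print(d,proj(t,W(q,(-.169,d,.093))),proj(s,W(q,(-.169,d,.093))))
print('lip',W(q,(-.112,.097,.074)),'pocket',W(q,(-.083,.097,.03)),'rail',W(q,(-.169,0,.093)))
print('door right',W(q,(-.169,-.095,.05)))
st=r.state();from scipy.spatial.transform import Rotation as R
o=st['orientation'];print(R.from_quat([*o[1:],o[0]]).as_matrix().round(3))
E
```

```text
[ 0.702  -0.0541 -0.0732] -4.191860344707309
[[ 3.4  0.2]
 [-0.6  0.5]
 [ 2.7 -1. ]
 [-0.9  0.1]
 [ 0.5  0.9]
 [-0.6 -2.2]
 [-0.1  0.2]
 [-0.1 -1.7]
 [ 1.7  0.4]
 [-2.5 -2.2]
 [ 1.  -0.2]]
-0.02 [275.41068738 221.13011062] [241.98773602 208.00312766]
-0.01 [270.9817907 220.6928893] [240.11581217 204.82132586]
0 [266.5524215  220.25482976] [238.26984878 201.68384333]
0.01 [262.1229203  219.81596652] [236.44927771 198.58970641]
0.02 [257.69362712 219.37633404] [234.65354807 195.53797112]
lip [0.59739755 0.05083949 0.074     ] pocket [0.62631997 0.04871969 0.03      ] rail [ 0.53345967 -0.04173452  0.093     ]
door right [ 0.5265155  -0.13648038  0.05      ]
[[ 0.921  0.     0.39 ]
 [-0.39   0.     0.921]
 [-0.    -1.     0.   ]]
```

```bash
cat >> h.py <<'E'
def W(q,c):
    a=q[2];return np.array([q[0]+np.cos(a)*c[0]-np.sin(a)*c[1],q[1]+np.sin(a)*c[0]+np.cos(a)*c[1],c[2]])
def overlay(p,q,d,tl,f,c0,c1,r0,r1,k,tr=0):
    im=cv2.resize(np.ascontiguousarray(p['image'][r0:r1,c0:c1,::-1]),None,fx=k,fy=k,interpolation=cv2.INTER_CUBIC)
    def poly(P,col):
        pts=[(proj(p,W(q,c))+.5-[c0,r0])*k for c in P]
        cv2.polylines(im,[np.round(pts).astype(int).reshape(-1,1,2)],True,col,1)
    def rect(x0,x1,y0,y1,z,col): poly([(x0,y0,z),(x1,y0,z),(x1,y1,z),(x0,y1,z)],col)
    rect(.065,.12,-.2,.2,.102,(0,0,255))
    for z in(.013,.093):
        rect(-.14,-.132,d-.095,d+.095,z,(255,0,0)); rect(-.169,-.14,d-.005,d+.005,z,(255,0,255))
    rect(-.116-tl,-.108-tl,.017,.177,.074,(0,255,255)); rect(-.116-tr,-.108-tr,-.177,-.017,.074,(0,255,255))
    rect(-.15,.12,-.2,.2,0,(0,128,0))
    cv2.imwrite('pics/'+f,im)
E
python3 - <<'E'
from h import *
q=np.load('q.npy')
overlay(r.read_camera('top'),q,-.02,0,'ot.png',170,370,80,230,4)
overlay(r.read_camera('side'),q,-.02,0,'os.png',205,405,105,285,3.3)
E
```

```text
(no output)
```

View pics/ot.png

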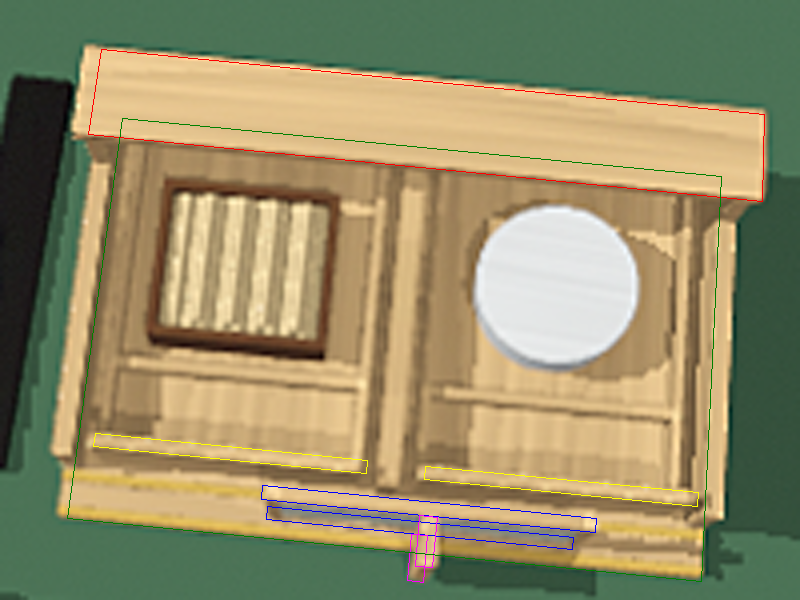

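View pics/os.png

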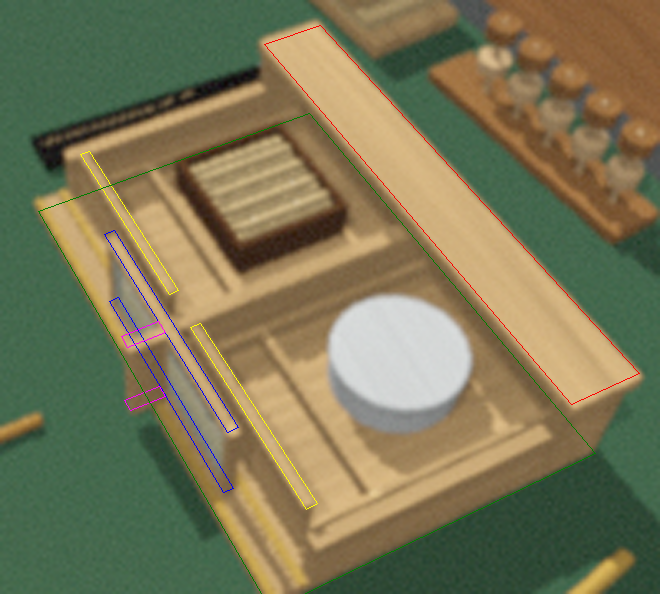

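The fit is good: the lips, door and roof edges all line up, with cabinet y about 2 mm further left and the door at about −0.018. First I'll travel to the left side of the pull, fingers shut.

```bash
cat >> h.py <<'E'
from scipy.spatial.transform import Rotation as R
Q=np.array([.702,-.052,-.0732])
def go(c,yaw=True):
    s=r.state();o=s['orientation'];M=R.from_quat([*o[1:],o[0]]).as_matrix()
    w=W(Q,c); d=M.T@(w-s['eef_pos'])/.2
    a=np.arctan2(M[1,0],M[0,0]); t=-(Q[2]-a)/(np.pi/2)
    p=np.array(s['eef_pos'])-[Q[0],Q[1],0]; ca,sa=np.cos(Q[2]),np.sin(Q[2])
    print('t',round(s['time'],2),'cab now',np.round([ca*p[0]+sa*p[1],-sa*p[0]+ca*p[1],p[2]],4),'F',np.round(s['wrist_force'],1),'op',round(s['opening'],2))
    print('shift',np.round(d,3),'turn',round(t,3),'q',np.round(s['joint_positions'],2))
E
python3 -c "
from h import *
go((-.168,.045,.18))"
```

```text
t 1.4 cab now [-0.4787  0.6633  0.2139] F [ 0.9  0.2 -0.4] op 1.0
shift [ 2.465  0.17  -2.427] turn -0.209 q [ 1.14  0.38  1.73  0.    1.03 -0.03]
```

>>> arm_command(
  series=[
    [[0.15,0,-0.15,0],[0.29,0,-0.29,0],[0.43,0,-0.43,0],[0.57,0,-0.57,0],[0.7,0,-0.7,0]],
  ],
  jaw=0,
)

```text
time: 1.82
eef_pos: [0.3477, 0.4591, 0.2139]
orientation: [-0.693, 0.693, -0.141, 0.141]
wrist_force: [0.9, 0.3, 0.4]
opening: 0.668
```

>>> arm_command(
  series=[
    [[0.15,0,-0.15,0],[0.29,0,-0.29,0],[0.43,0,-0.43,0],[0.57,0,-0.57,0],[0.7,0,-0.7,0]],
  ],
)

```text
time: 2.23
eef_pos: [0.4221, 0.2755, 0.2142]
orientation: [0.693, -0.693, 0.141, -0.141]
wrist_force: [1.1, 0.0, 0.1]
opening: 0.301
```

>>> arm_command(
  series=[
    [[0.15,0,-0.15,0],[0.29,0,-0.29,0],[0.43,0,-0.43,0],[0.57,0,-0.57,0],[0.7,0,-0.7,0]],
  ],
)

```text
time: 2.65
eef_pos: [0.4965, 0.0918, 0.2143]
orientation: [0.693, -0.693, 0.141, -0.141]
wrist_force: [1.1, 0.3, 0.6]
opening: 0.008
```

```bash
python3 -c "
from h import *
go((-.168,.045,.18))"
```

```text
t 2.65 cab now [-0.2155  0.1284  0.2143] F [1.1 0.3 0.6] op 0.01
shift [ 0.359  0.171 -0.318] turn -0.209 q [ 0.14  0.07  2.12 -0.    0.95 -1.03]
```

>>> arm_command(
  series=[
    [[0.1,0.05,-0.09,-0.07],[0.2,0.1,-0.18,-0.14],[0.3,0.17,-0.26,-0.209],[0.359,0.171,-0.318,-0.209],[0.359,0.171,-0.318,-0.209]],
  ],
)

```text
time: 3.07
eef_pos: [0.538, 0.0051, 0.1792]
orientation: [-0.707, 0.707, -0.026, 0.026]
wrist_force: [0.1, -0.1, 0.6]
opening: 0.005
```

```bash
python3 -c "
from h import *
go((-.168,.045,.045))"
```

```text
t 3.07 cab now [-0.1677  0.045   0.1792] F [ 0.1 -0.1  0.6] op 0.0
shift [-0.001  0.671  0.   ] turn -0.001 q [-0.03  0.17  2.08 -0.    0.89 -1.53]
```

>>> arm_command(
  series=[
    [[0,0.17,0,0],[0,0.34,0,0],[0,0.5,0,0],[0,0.62,0,0],[0,0.67,0,0]],
  ],
)

```text
time: 3.48
eef_pos: [0.5354, 0.008, 0.0431]
orientation: [0.707, -0.707, 0.027, -0.025]
wrist_force: [-0.6, -0.0, -0.4]
opening: 0.007
```

```bash
python3 -c "
from h import *
go((-.168,-.0765,.045))
overlay(r.read_camera('side'),Q,-.018,0,'os2.png',205,405,105,285,3.3)"
```

```text
t 3.48 cab now [-0.1705  0.0476  0.0431] F [-0.6 -0.  -0.4] op 0.01
shift [ 0.012 -0.01  -0.621] turn 0.0 q [-0.03  0.4   2.11  0.    0.63 -1.53]
```

View pics/os2.png

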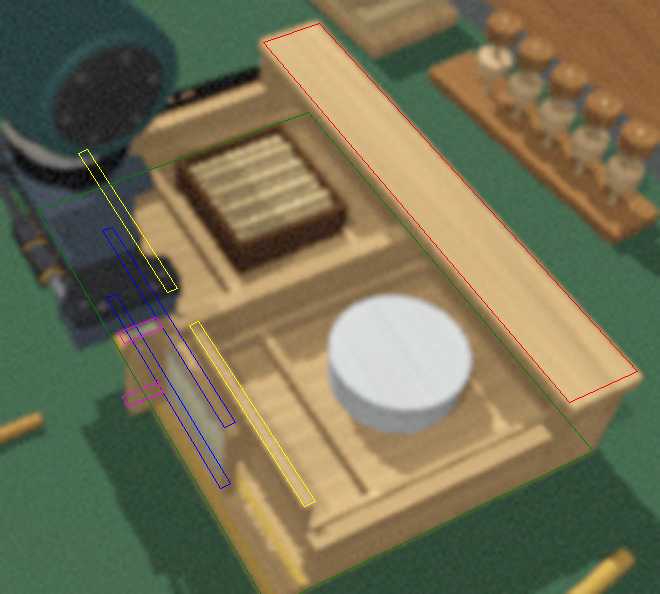

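The fingertip stands just left of the pull (pull top at about (140,330) in the zoomed picture). Now I'll push right.

>>> arm_command(
  series=[
    [[0.01,0,-0.1,0],[0.01,0,-0.17,0],[0.01,0,-0.22,0],[0.01,0,-0.27,0],[0.01,0,-0.32,0]],
  ],
)

```text
time: 3.95
eef_pos: [0.5352, -0.0571, 0.0468]
orientation: [-0.707, 0.707, -0.025, 0.026]
wrist_force: [1.6, 1.3, 1.6]
opening: 0.004
```

>>> arm_command(
  series=[
    [[0,0,-0.06,0],[0,0,-0.12,0],[0,0,-0.18,0],[0,0,-0.22,0],[0,0,-0.25,0]],
  ],
)

```text
time: 4.37
eef_pos: [0.5309, -0.1076, 0.0457]
orientation: [-0.707, 0.707, -0.026, 0.026]
wrist_force: [1.2, 1.1, 1.8]
opening: 0.002
```

```bash
python3 -c "
from h import *
go((-.168,-.0765,.045))
overlay(r.read_camera('side'),Q,-.08,0,'os3.png',205,405,105,285,3.3)"
```

```text
t 4.37 cab now [-0.1666 -0.068   0.0457] F [1.2 1.1 1.8] op 0.0
shift [-0.007  0.004 -0.043] turn -0.0 q [-0.24  0.4   2.1  -0.    0.64 -1.74]
```

View pics/os3.png

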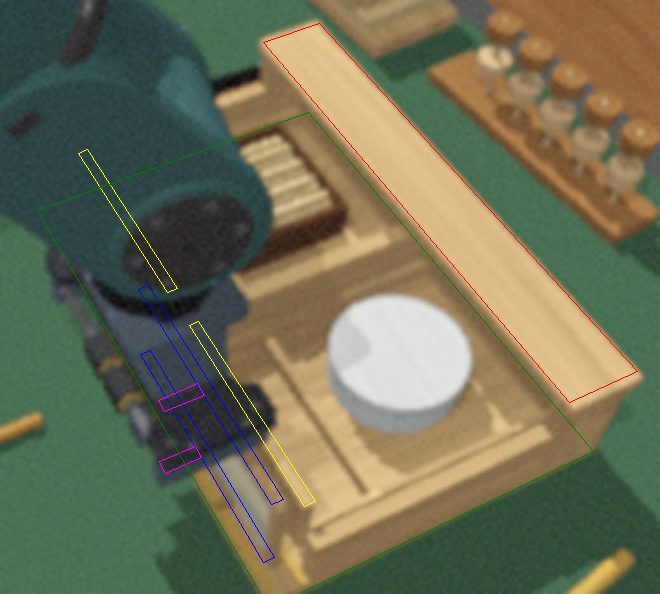

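>>> arm_command(
  series=[
    [[0,0,-0.02,0],[0,0,-0.035,0],[0,0,-0.045,0],[0,0,-0.05,0],[0,0,-0.05,0]],
  ],
)

```text
time: 4.83
eef_pos: [0.5301, -0.1163, 0.0456]
orientation: [0.707, -0.707, 0.026, -0.025]
wrist_force: [-0.4, 1.8, 0.5]
opening: 0.003
```

>>> arm_command(
  series=[
    [[0,0,-0.01,0],[0,0,-0.015,0],[0,0,-0.02,0],[0,0,-0.02,0]],
  ],
)

```text
time: 5.17
eef_pos: [0.53, -0.1171, 0.0456]
orientation: [0.708, -0.705, 0.026, -0.025]
wrist_force: [7.7, 45.0, 3.3]
opening: 0.006
```

The force jumped and motion halted, so the door is at its stop. I'll back off and rise.

>>> arm_command(
  series=[
    [[0,0,0.03,0],[0,0,0.08,0],[0,0,0.12,0],[0,-0.1,0.12,0],[0,-0.25,0.12,0]],
  ],
)

```text
time: 5.58
eef_pos: [0.5299, -0.0954, 0.0941]
orientation: [0.707, -0.706, 0.027, -0.024]
wrist_force: [-0.5, 0.1, -0.2]
opening: 0.004
```

>>> arm_command(
  series=[
    [[0,-0.15,0.05,0],[0,-0.25,0.2,0],[0,-0.25,0.4,0],[0,-0.25,0.5,0],[0,-0.25,0.5,0]],
  ],
)

```text
time: 6.0
eef_pos: [0.5392, 0.0064, 0.1463]
orientation: [0.707, -0.707, 0.024, -0.025]
wrist_force: [-0.5, 0.4, -0.3]
opening: 0.004
```

```bash
python3 -c "
from h import *
go((-.083,.105,.14))
overlay(r.read_camera('side'),Q,-.095,0,'os4.png',205,405,105,285,3.3)
overlay(r.read_camera('top'),Q,-.095,0,'ot4.png',170,370,80,230,4)"
```

```text
t 6.0 cab now [-0.1666  0.0464  0.1463] F [-0.5  0.4 -0.3] op 0.0
shift [0.419 0.032 0.292] turn 0.002 q [-0.03  0.22  2.09  0.    0.82 -1.53]
```

View pics/os4.png

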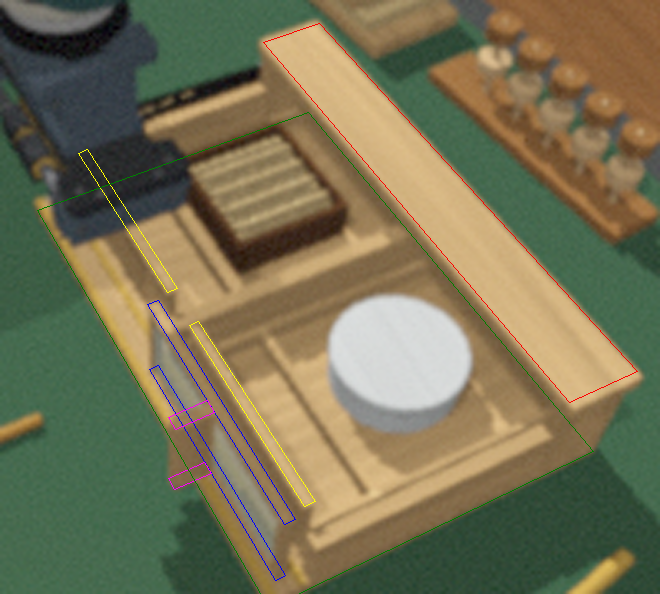

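View pics/ot4.png

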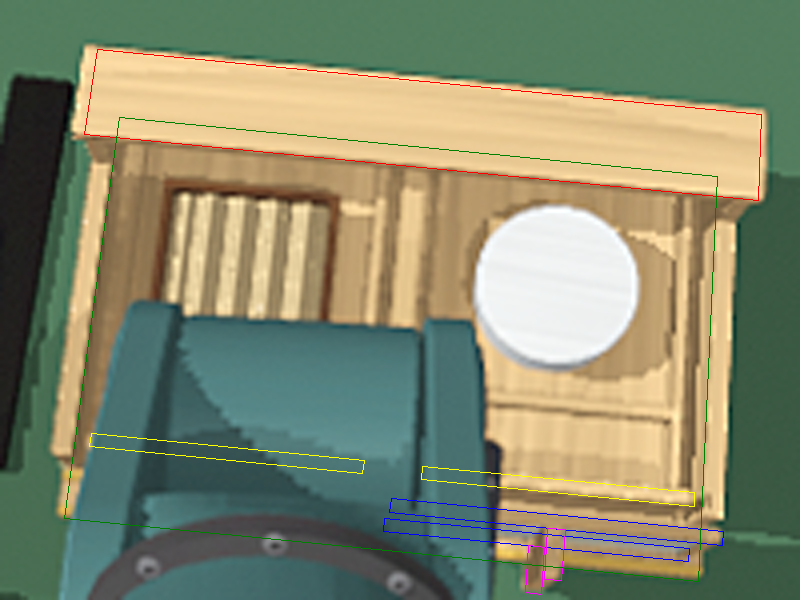

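The door stands at the right stop, matching the −0.095 overlay (pull top at about (190,415) in the side zoom). Now I'll move over the left pocket.

>>> arm_command(
  series=[
    [[0.12,0.01,0.08,0],[0.24,0.02,0.16,0],[0.34,0.03,0.22,0],[0.419,0.03,0.27,0],[0.419,0.03,0.27,0]],
  ],
)

```text
time: 6.52
eef_pos: [0.629, 0.0511, 0.1395]
orientation: [0.707, -0.707, 0.025, -0.026]
wrist_force: [-0.2, -0.4, -0.3]
opening: 0.007
```

```bash
python3 -c "
from h import *
go((-.083,.1,.036))
overlay(r.read_camera('side'),Q,-.095,0,'os5.png',205,405,105,285,3.3)"
```

```text
t 6.52 cab now [-0.0804  0.0975  0.1395] F [-0.2 -0.4 -0.3] op 0.01
shift [-0.014  0.517  0.012] turn 0.0 q [ 0.04  0.37  1.91 -0.    0.86 -1.45]
```

View pics/os5.png

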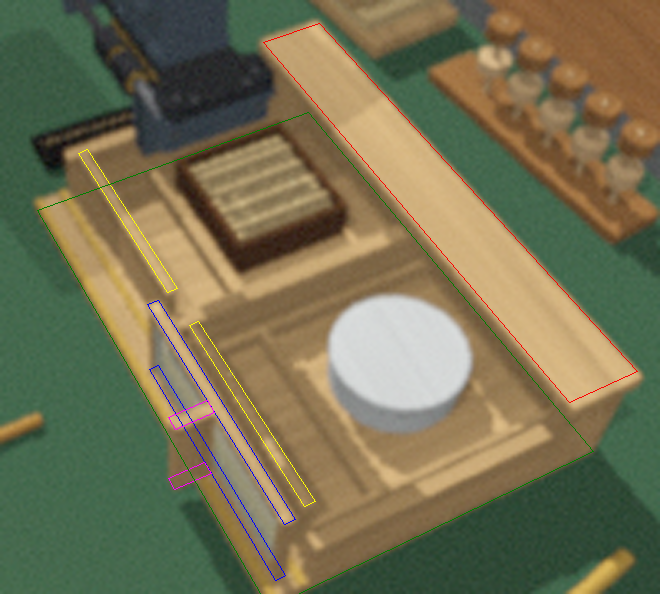

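>>> arm_command(
  series=[
    [[-0.01,0.1,0.01,0],[-0.015,0.2,0.01,0],[-0.015,0.28,0.01,0],[-0.015,0.28,0.01,0]],
  ],
)

```text
time: 6.9
eef_pos: [0.6207, 0.052, 0.0806]
orientation: [-0.706, 0.707, -0.028, 0.024]
wrist_force: [-0.3, -0.6, -0.3]
opening: 0.001
```

```bash
python3 - <<'E'
from h import *
go((-.083,.1,.036))
p=r.read_camera('side')
e=r.state()['eef_pos'];print('tcp px',(proj(p,e)-[205,105])*3.3)
overlay(p,Q,-.095,0,'os6.png',205,405,105,285,3.3)
E
```

```text
t 6.9 cab now [-0.0887  0.0978  0.0806] F [-0.3 -0.6 -0.3] op 0.0
shift [0.029 0.223 0.011] turn -0.0 q [ 0.05  0.45  1.94 -0.    0.77 -1.45]
tcp px [151.35537853 196.53921726]
```

View pics/os6.png

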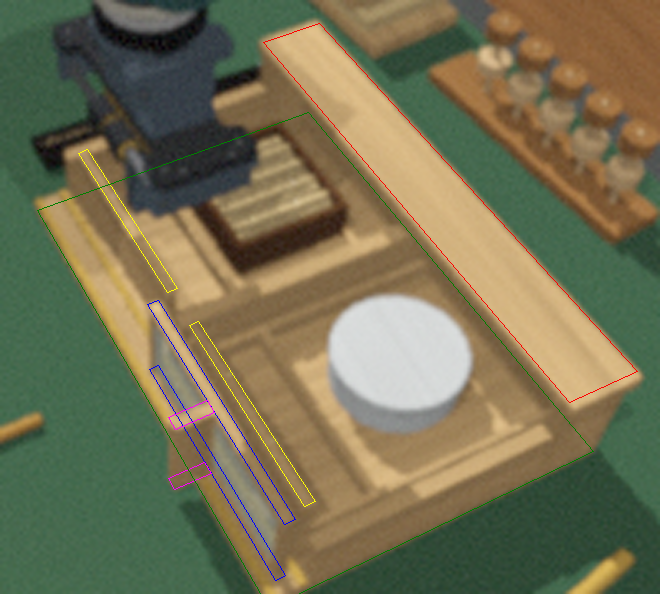

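>>> arm_command(
  series=[
    [[0.02,0,0,0],[0.02,0,0,0],[0.02,0,0,0]],
  ],
)

```text
time: 7.2
eef_pos: [0.6285, 0.0527, 0.085]
orientation: [0.707, -0.707, 0.025, -0.026]
wrist_force: [-0.1, -0.3, 0.2]
opening: 0.004
```

```bash
python3 - <<'E'
from h import *
go((-.083,.1,.036))
r.read_camera('side');go((-.083,.1,.036))
E
```

```text
t 7.2 cab now [-0.081  0.099  0.085] F [-0.1 -0.3  0.2] op 0.0
shift [-0.01   0.245  0.005] turn 0.0 q [ 0.05  0.45  1.92 -0.    0.77 -1.45]
t 7.25 cab now [-0.0812  0.0991  0.0848] F [-0.1  0.9 -0.9] op 0.01
shift [-0.009  0.244  0.004] turn 0.0 q [ 0.05  0.45  1.92 -0.    0.77 -1.45]
```

>>> arm_command(
  series=[
    [[-0.005,0.05,0,0],[-0.005,0.1,0,0],[-0.005,0.15,0,0],[-0.005,0.2,0,0],[-0.005,0.24,0,0]],
  ],
)

```text
time: 7.67
eef_pos: [0.6259, 0.053, 0.0339]
orientation: [-0.707, 0.707, -0.026, 0.025]
wrist_force: [-0.0, -0.5, -0.0]
opening: 0.004
```

>>> arm_command(
  series=[
    [[0,0,0,0],[-0.02,0,0,0],[-0.04,0,0,0],[-0.06,0,0,0],[-0.08,0,0,0]],
  ],
)

```text
time: 8.08
eef_pos: [0.6106, 0.0542, 0.0362]
orientation: [0.707, -0.707, 0.025, -0.026]
wrist_force: [1.9, 0.1, -1.2]
opening: 0.006
```

```bash
python3 - <<'E'
from h import *
go((-.202,.1,.036))
overlay(r.read_camera('side'),Q,-.095,0.01,'os7.png',205,405,105,285,3.3)
E
```

```text
t 8.08 cab now [-0.0989  0.0993  0.0362] F [ 1.9  0.1 -1.2] op 0.01
shift [-0.515  0.001  0.004] turn 0.0 q [ 0.05  0.5   1.96 -0.    0.68 -1.45]
```

View pics/os7.png

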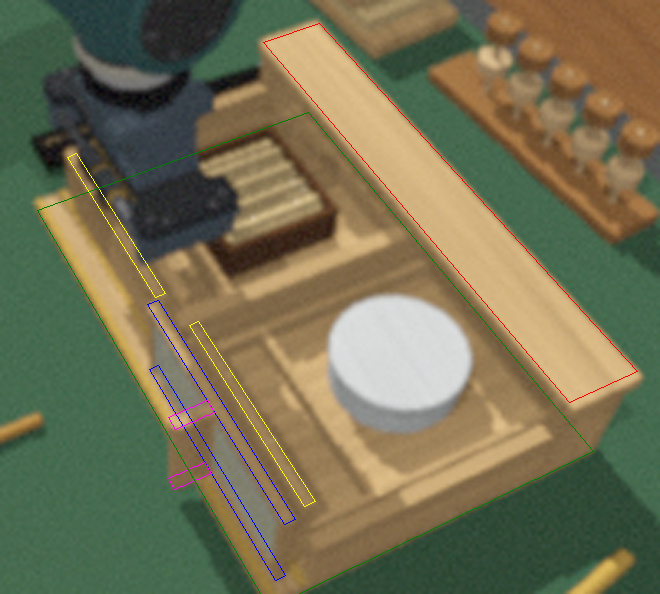

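Hooked: the lip and box have come out about 8 mm. Continuing to draw.

>>> arm_command(
  series=[
    [[-0.03,0,0,0],[-0.07,0,0,0],[-0.11,0,0,0],[-0.15,0,0,0],[-0.19,0,0,0]],
  ],
)

```text
time: 8.55
eef_pos: [0.5719, 0.057, 0.0359]
orientation: [0.707, -0.707, 0.026, -0.026]
wrist_force: [1.2, 0.5, 1.2]
opening: 0.004
```

>>> arm_command(
  series=[
    [[-0.04,0,0,0],[-0.08,0,0,0],[-0.12,0,0,0],[-0.16,0,0,0],[-0.2,0,0,0]],
  ],
)

```text
time: 8.97
eef_pos: [0.5321, 0.0599, 0.0357]
orientation: [-0.707, 0.707, -0.026, 0.026]
wrist_force: [1.3, -0.4, 2.3]
opening: 0.007
```

>>> arm_command(
  series=[
    [[-0.03,0,0,0],[-0.05,0,0,0],[-0.07,0,0,0],[-0.08,0,0,0],[-0.08,0,0,0]],
  ],
)

```text
time: 9.38
eef_pos: [0.5163, 0.061, 0.0356]
orientation: [-0.707, 0.707, -0.026, 0.025]
wrist_force: [0.1, 0.2, -0.4]
opening: 0.007
```

```bash
python3 - <<'E'
from h import *
go((-.202,.1,.036))
overlay(r.read_camera('side'),Q,-.095,0.11,'os8.png',185,385,105,285,3.3)
E
```

```text
t 9.38 cab now [-0.1935  0.0991  0.0356] F [ 0.1  0.2 -0.4] op 0.01
shift [-0.042 -0.002  0.004] turn 0.0 q [ 0.07  0.4   2.15  0.    0.6  -1.43]
```

View pics/os8.png

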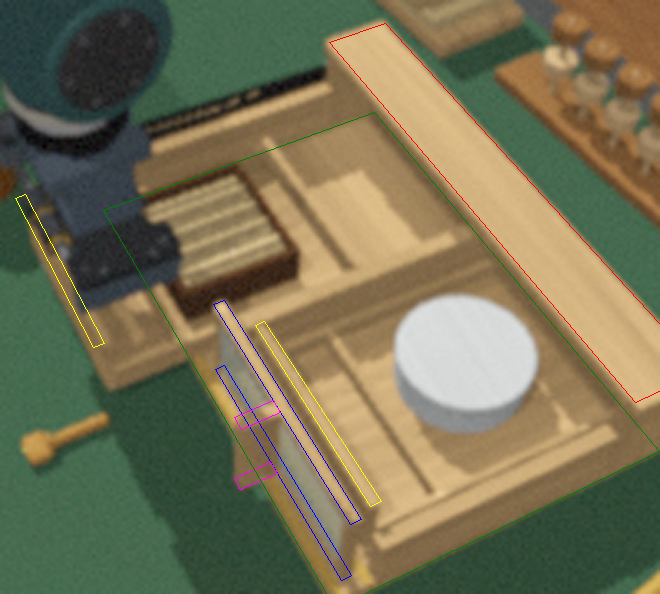

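>>> arm_command(
  series=[
    [[-0.015,0,0,0],[-0.03,0,0,0],[-0.04,0,0,0],[-0.045,0,0,0]],
  ],
)

```text
time: 9.77
eef_pos: [0.51, 0.0616, 0.0362]
orientation: [0.707, -0.707, 0.024, -0.027]
wrist_force: [17.4, -3.1, -11.7]
opening: 0.006
```

>>> arm_command(
  series=[
    [[-0.01,0,0,0],[-0.02,0,0,0],[-0.02,0,0,0]],
  ],
)

```text
time: 10.02
eef_pos: [0.5101, 0.0619, 0.0372]
orientation: [0.707, -0.706, 0.021, -0.03]
wrist_force: [32.5, -5.5, -21.6]
opening: 0.001
```

At the stop: the force rises with no further motion. I'll release forward, then go straight up and clear.

>>> arm_command(
  series=[
    [[0.03,0,0,0],[0.06,0,0,0],[0.07,0,0,0],[0.07,0,0,0]],
  ],
)

```text
time: 10.35
eef_pos: [0.5179, 0.0609, 0.0356]
orientation: [-0.707, 0.707, -0.026, 0.025]
wrist_force: [0.6, -0.6, -0.3]
opening: 0.007
```

>>> arm_command(
  series=[
    [[0,-0.05,0,0],[0,-0.12,0,0],[0,-0.22,0,0],[0,-0.35,0,0],[0,-0.5,0,0]],
  ],
)

```text
time: 10.77
eef_pos: [0.5165, 0.0609, 0.1365]
orientation: [-0.707, 0.707, -0.026, 0.025]
wrist_force: [-0.2, 0.0, -0.5]
opening: 0.004
```

>>> arm_command(
  series=[
    [[0,-0.18,0,0],[0,-0.36,0,0],[0,-0.55,0.15,0],[0,-0.6,0.3,0],[0,-0.6,0.45,0]],
  ],
)

```text
time: 11.18
eef_pos: [0.5256, 0.1522, 0.2609]
orientation: [0.707, -0.706, 0.024, -0.028]
wrist_force: [0.8, 0.4, 0.2]
opening: 0.005
```

>>> arm_command(
  series=[
    [[-0.1,0,0.2,0],[-0.1,0,0.4,0],[-0.1,0,0.6,0],[-0.1,0,0.8,0],[-0.1,0,1,0]],
  ],
)

```text
time: 11.6
eef_pos: [0.5179, 0.3535, 0.2564]
orientation: [-0.707, 0.707, -0.026, 0.025]
wrist_force: [1.0, -1.4, 0.4]
opening: 0.004
```

```bash
python3 - <<'E'
from h import *
go((-.202,.1,.036))
overlay(r.read_camera('side'),Q,-.095,0.11,'os9.png',165,405,105,285,3.3)
overlay(r.read_camera('top'),Q,-.095,0.11,'ot9.png',130,390,80,275,3)
E
```

```text
t 11.6 cab now [-0.2132  0.3909  0.2564] F [ 1.  -1.4  0.4] op 0.0
shift [ 0.055  1.102 -1.454] turn 0.001 q [ 0.56  0.22  1.86 -0.    1.06 -0.94]
```

View pics/os9.png

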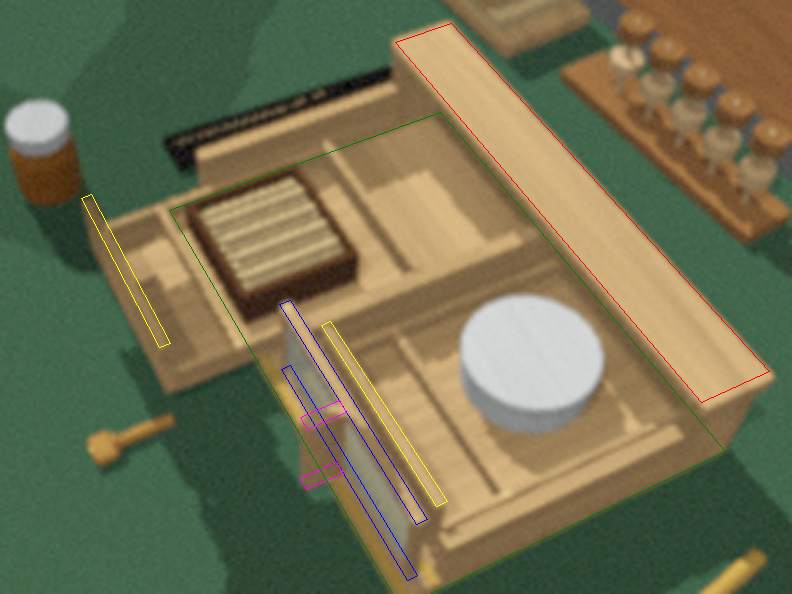

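View pics/ot9.png

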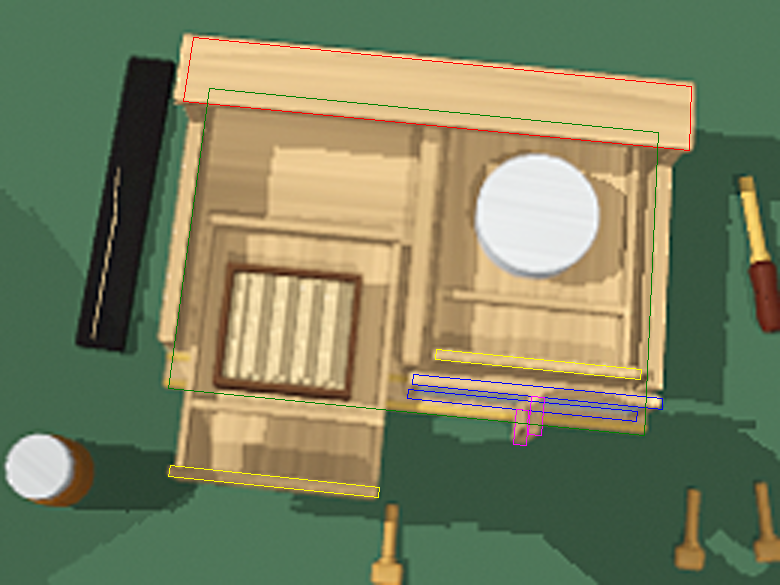

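The tray front lies on the 0.11 overlay, the door on −0.095, the right tray is shut, and the other things are unmoved. I'll hand it in.

>>> arm_command(
  series=[
    [[0,0,0,0],[0,0,0,0],[0,0,0,0]],
  ],
)

```text
time: 11.95
eef_pos: [0.5187, 0.3504, 0.2559]
orientation: [-0.707, 0.707, -0.026, 0.026]
wrist_force: [-0.6, -0.1, 0.9]
opening: 0.003
```

```bash
python3 -c "
from cell import r
print(r.state()['qd'].round(3) if hasattr(r.state()['qd'],'round') else r.state()['qd']);print(r.finish_job())"
```

```text
[-0.006 -0.    -0.002  0.001 -0.003  0.003]
the job is handed in; nothing more can be done
None
```

The job is done and handed in at about 12 s. The sound posts were in the left tray, so I pushed the glass door fully right by its pull, then hooked the left tray's lip and drew the tray out to its stop.

- **Door:** it stopped with a force rise to about 45 N, and in both last pictures it matches the model drawn at −0.095 m. That force was at the fingertips. The 40 N limit is for the arm and gripper body, so I don't expect it to count, but I couldn't check.
- **Left tray:** it stopped with a force rise to about 40 N, also at the fingertips. It matches the model drawn at 0.11 m, with the posts box riding in it.
- **Everything else:** the right tray is shut with the tin in it. The jar, fingerboard, reamer and pegs look unmoved in the last pictures, judged by eye.
- **Robot:** it stood clear, touching nothing and nearly still, with wrist force about 1 N.
- **Disagreement:** the network's pull point in the top picture was about 1 cm off my cabinet fit. I went by the fit, and it held up in the overlays and at contact.

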